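# Load rings onto the laser marking mandrel

### The job

Load the marking mandrel: from the two-bar rack, slide the wide ring onto the horizontal rod, then the narrow larger ring, then push the end cap on over the rod's end, mouth first. Push gently with the cap until rings and cap sit face to face without gaps and the sprung pad at the back of the rod is pressed in by about half of its 4 mm travel, never nearly flat; it may spring back a little when you let go but must stay pressed in. Leave the things lying around where they are.

Things in the scene. Friction and masses are not known exactly. Their poses are not given: they have to be found in the camera images.
- mandrel: Fixture fixed to the worktop: foot plate 84 mm wide, 12 mm thick, from 55 to 160 mm behind the rod tip; grey upright block, front 116 mm behind the tip, 117 mm high, 56 mm wide; small motor behind. A level steel rod sticks out of the block. Origin at worktop level straight below the rod tip; x = push-on direction, along the rod from tip to block; z up. The rod's axis is 95 mm above the origin.
- rod_tip (a point): Centre of the rod's free tip, axes as mandrel. Rod 16 mm in diameter, 116 mm long; cone tip 6 mm across, full size after 7 mm. At its back a clamped stop collar (36 mm in diameter) carries a sprung pad (disc, 34 mm in diameter). The collar is set anew each time and not reported: the pad's free face lies somewhere 76 to 96 mm behind the tip and must be found by feel or by eye.
- key_top (a point): Point on the sprung key 50 mm behind the rod tip. The key is a rubber-faced strip, 5 mm wide, along the rod's top: from 10 mm behind the tip it ramps up over 18 mm to stand 4.4 mm above the rod. It yields downward at about 3 N/mm and brakes every part on the rod (some 3 to 15 N to slide, by friction); parts let go on it are lifted about 1 mm.
- pad (a joint): How far the sprung pad is pressed in, m: 0 = free, 0.004 = flat; spring about 3 N/mm. The drag of the sprung key (key_top) holds the parts against it when let go; it may spring back by a millimetre or so.
- wide_ring: Plain steel ring 42 mm in diameter, 26 mm wide, bore 18.4 mm, about 90 g. Origin at its centre, x along its bore; both ends alike. Starts on edge on the rack, axis level along the bars, centre about 57 mm above the worktop. Goes on first.
- narrow_ring: Plain steel ring 50 mm in diameter, 14 mm wide, bore 18.4 mm, about 80 g. Origin at its centre, x along its bore; both ends alike. Starts on edge on the rack, axis level along the bars, centre about 61 mm above the worktop. Goes on second.
- cap: Aluminium end cap, a round tube shut at one end, with a dark steel band 16 mm wide at its heavier mouth: 40 mm in diameter, 66 mm long, bore 18.4 mm and 62 mm deep, about 80 g. Origin at the centre of its open mouth; x points out of the mouth along the bore, so its middle is at x = -33 mm. Starts lying on the rack, mouth toward the rack's +x, axis about 56 mm above the worktop.
- rack: Rack fixed to the worktop: two level steel bars 8 mm thick, 24 mm apart, centres 35 mm up, between end plates 64 mm wide, 46 mm high, 112 mm either side of the middle. Origin on the worktop below its middle, x along the bars, roughly as the mandrel's x. Rings and cap lie across both bars, middles about 66 mm apart: cap at the +x end, the rings in the other two places in either order.
- v_block: Bystander: grey steel V block 45x50x34 mm, loose; leave alone.
- tag_blanks: Bystander: small stack of blank metal tags 34x53x14 mm, loose; leave alone.
- label_roll: Bystander: white roll of blank labels, 68 mm diameter, 30 mm high, loose; leave alone.
Things that resemble listed ones, but are neither listed nor needed, are in the scene too. Leave any blue or green look-alike of the cap alone.

How it is judged:
By the outcome, as a careful person would: the job done as asked, in the order asked, and still so for the second after the job is handed in, with the robot touching nothing.
It also fails if it takes over 72 s, if anything falls off the work surface, if the arm or the gripper's body presses on something with over 40 N, if the wrist force passes 120 N, or if a joint passes its speed limit or range.

### The arm

A 6-joint arm with a two-finger parallel gripper is mounted at the origin on a cart in front of the work surface, level with it; the furniture and walls round the work are solid. World frame = base frame: x ahead of the robot, y to its left, z up, the work surface at z = 0. Lengths are in m, angles in rad, forces in N, time in s.
With the tool pointing down it reaches from about 0.35 to 0.975 m from the base axis. Payload 4.9 kg.
Tool frame: the origin (TCP) lies on the centre line of the jaws, within the pads' length; the fingertips stand manip.tcp_to_tips ahead of it and the grasp point (between the pads) is the TCP (manip.tcp_to_tips is the distance from the TCP to the fingertips, in m); y points along the fingers, z is the direction in which the jaws open and shut, and the axes are right-handed (so a half turn about y gives the same grasp; the last joint's range is limited). The gripper opens to 85 mm and grips with 20 to 120 N. Pads are 22 mm wide; open, the fingers measure 114 mm over their backs; the gripper's body (76 mm by 85 mm) begins 54 mm behind the grasp point. The pads swing forward as they close: fully open they stand 13 mm farther back than shut.
Start: joints at [-1.256, 0.053, 1.613, -0, 1.476, -0.119], TCP at [0.263, -0.567, 0.25] pointing down, gripper open.
Joint ranges: [-3.01, 3.01], [-1.01, 2.22], [0.06, 2.58], [-1.02, 4.17], [0.09, 2.62], [-3.14, 3.14]. Speed limits (rad/s): [2.57, 2.57, 3.14, 3.14, 3.14, 3.14].

### API

Orientations are given as a unit quaternion [w, x, y, z].
In Python, from plant import manip gives the robot as it stands.
- The arm moves only by the tool apply_moves, never from a script. Its argument "moves" is a list of rows, each a list of 7 numbers: the gripper's target within -1 to 1 (shut at 1, half-way at 0, fully open at -1), then the shift along the tool's x, y, z in mm, then the turn, a rotation vector about the tool's x, y, z in degrees. A call has 1 to 20 rows; each row shifts and turns the commanded pose from where the row before left it, along the tool's axes as they then stand; what a row does not reach is not made up. A row lasts 1/10 s, in which the tool goes at most 50 mm and 8.59 degrees, less where a joint would pass 70% of its speed; a pose out of reach is approached as far as the arm can. A call with a gripper value outside its range is refused whole. The fingers move at their own pace and stop on an object; the grip force is fixed at half the most. Time passes only in rows, so rows that do not move let the fingers close. It gives the time, the measured TCP pose, the force and the opening at its end, in the units of the state.
- manip.state(): the state, without advancing time (a new reading comes with each control period).
- manip.grab_frame(name): name is "scene" or "top"; returns the picture (480x640x3 uint8, blue, green, red); there is no depth.
- manip.calibration(name): a dict with "mtx" (3x3 intrinsics, pixels), "distortion" ([k1, k2, p1, p2, k3] as OpenCV has them; the pictures are not rectified), "T" (4x4, takes a point from camera to world coordinates). Camera axes: x right, y down, z forward; pixel columns grow to the right and rows downward; lengths in m; the calibration is good to about 2 mm. A picture is of the moment at which its call begins. calibration takes no time and is no camera call.
- manip.job_done(): hands the job in, once; it reports no verdict.
The state is a dict: "time": time; "joint_pos": joint angles; "joint_vel": joint speeds; "joint_efforts": joint torques, N m; "tool_pos": TCP position; "tool_rot": TCP orientation; "contact_force": force on the tool from outside, world axes, zero at the start; "ft_torque": the same for the moment, N m; "gripper_width": opening from 0.0 (shut) to 1.0 (fully open).
Only numpy, scipy, OpenCV 4.12 (cv2) and the standard library are available. Lean on these libraries where they do the work, as an engineer would, in place of code of your own. Each camera call takes 0.05 s, during which the arm holds its last target. There are 200 camera calls.

## Working session

There is one attempt and no reset: what is moved stays moved. The work goes in short steps, Python scripts to look and compute and a tool call to move; the robot and the scene stay as the last step left them, time stands still between calls to the robot, and variables do not carry over. Pictures are saved under pics/ and viewed, about 8 in all and at most 12, crops included, and the job is handed in when it is done.

Besides the shell and the picture viewer there is one more tool, called after ">>>" as name([rows], argument=value, ...), one row to a line, values as JSON. apply_moves: Moves the arm, as the interface text tells. Its arguments: {"type":"object","properties":{"moves":{"type":"array","items":{"type":"array","items":{"type":"number"}}}},"required":["moves"]}

```bash
mkdir -p pics; python3 - <<'E'
from plant import manip
import cv2
for n in("scene","top"):
    cv2.imwrite(f"pics/{n}0.png",manip.grab_frame(n)); c=manip.calibration(n); print(n,c)
print(manip.state(),manip.tcp_to_tips)
E
```

```text
scene {'mtx': array([[480.85528173,   0.        , 319.14058646],
       [  0.        , 480.85528173, 234.73746005],
       [  0.        ,   0.        ,   1.        ]]), 'distortion': array([-0.00030782,  0.        ,  0.        ,  0.        ,  0.        ]), 'T': array([[-0.80913529, -0.41496801,  0.41605485,  0.11752631],
       [-0.58750657,  0.55722595, -0.58680088,  0.66997099],
       [ 0.01166704, -0.71923625, -0.69466761,  0.7644162 ],
       [ 0.        ,  0.        ,  0.        ,  1.        ]])}
top {'mtx': array([[525.62870491,   0.        , 320.69429871],
       [  0.        , 525.62870491, 241.19044762],
       [  0.        ,   0.        ,   1.        ]]), 'distortion': array([-0.06275819,  0.        ,  0.        ,  0.        ,  0.        ]), 'T': array([[ 0.00161499, -0.99836376,  0.05715935,  0.48943546],
       [-0.99981445, -0.00270924, -0.01907169,  0.12350929],
       [ 0.01919534, -0.05711794, -0.99818289,  1.10810429],
       [ 0.        ,  0.        ,  0.        ,  1.        ]])}
{'time': 0.1, 'joint_pos': array([-1.25598457e+00,  5.32878968e-02,  1.61413472e+00,  1.54677054e-05,
        1.47595517e+00, -1.18998097e-01]), 'joint_vel': array([ 0.00106496, -0.00025036, -0.00370139, -0.0018393 ,  0.00055062,
       -0.00036702]), 'joint_efforts': array([ 2.81880975e-04, -3.94905710e+01, -3.71361601e+01, -1.21551388e-04,
        3.89425404e-03,  1.00727542e-05]), 'tool_pos': array([ 0.26255366, -0.56661863,  0.24920086]), 'tool_rot': array([ 0.15211826, -0.15223082,  0.69116649, -0.68990919]), 'contact_force': array([0.14482417, 0.25460148, 0.52317179]), 'ft_torque': array([ 0.02278224, -0.02674788, -0.02050566]), 'gripper_width': 1.0016757502564597} 0.019
```

View pics/scene0.png

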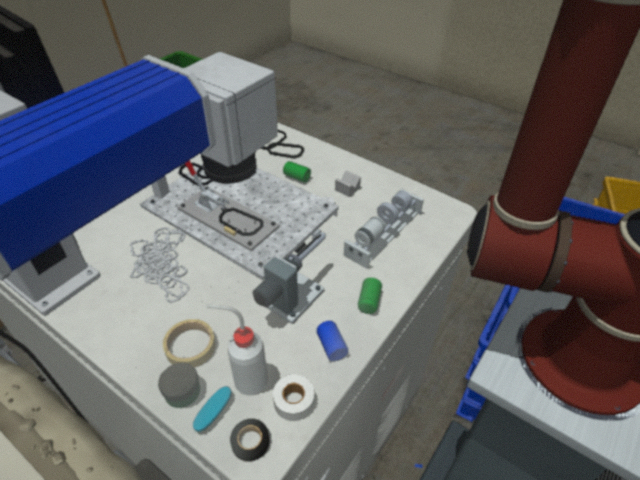

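View pics/top0.png

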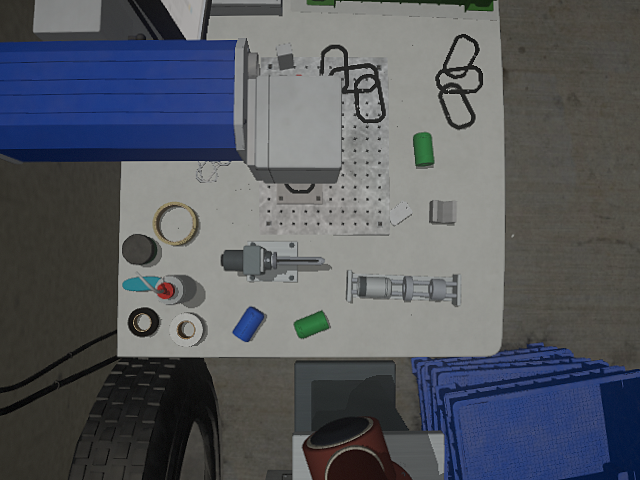

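Scene: rod points right in the top view with its tip near (323,260). On the rack the cap is at (373,288), the narrow ring at (408,288) and the wide ring at (438,289). I'll take enlarged crops of both.

```bash
python3 - <<'E'
import cv2,numpy as np
a=cv2.imread("pics/top0.png")[225:325,210:370]; b=cv2.imread("pics/top0.png")[225:325,325:485]
cv2.imwrite("pics/c1.png",np.vstack([cv2.resize(q,None,fx=4.6,fy=3,interpolation=2)if 0 else cv2.resize(q,(480,300),interpolation=2) for q in(a,b)]))
cv2.imwrite("pics/c2.png",cv2.resize(cv2.imread("pics/scene0.png")[180:325,240:430],(760,580),interpolation=2))
E
```

```text
(no output)
```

View pics/c1.png

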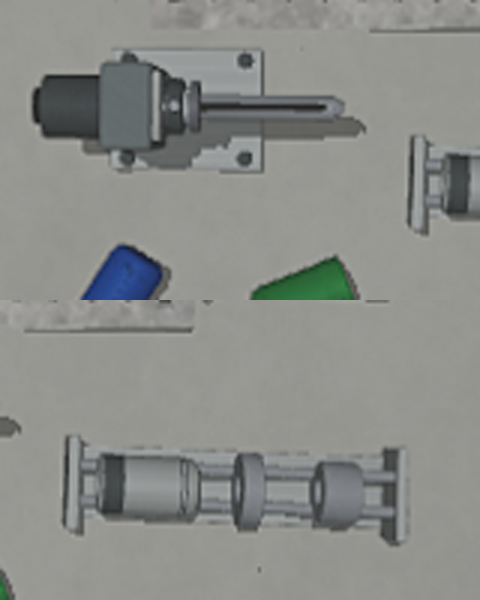

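View pics/c2.png

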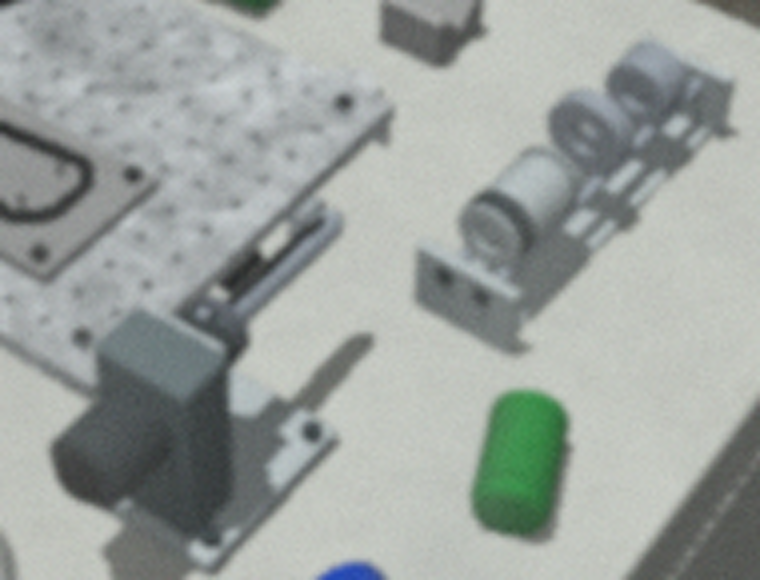

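```bash
cat > h.py <<'E'
import cv2,numpy as np
from scipy.spatial.transform import Rotation as R
from plant import manip
def px(cam,uv,z):
    c=manip.calibration(cam); n=cv2.undistortPoints(np.array([[uv]],float),c["mtx"],c["distortion"])[0,0]
    T=c["T"]; d=T[:3,:3]@[n[0],n[1],1]; o=T[:3,3]; return o+d*(z-o[2])/d[2]
def rot(s=None):
    q=(s or manip.state())["tool_rot"]; return R.from_quat([q[1],q[2],q[3],q[0]])
def plan(p,yaw):  # target TCP pos, yaw deg: rod dir (x of mandrel) angle in world; jaw axis perpendicular
    s=manip.state(); r=rot(s); a=np.radians(yaw); X=np.array([np.cos(a),np.sin(a),0])
    best=None
    for sg in(1,-1):
        Y=np.array([0,0,-1.]); x=sg*X; t=R.from_matrix(np.c_[x,Y,np.cross(x,Y)])
        w=np.degrees((r.inv()*t).as_rotvec())
        if best is None or np.linalg.norm(w)<np.linalg.norm(best[1]): best=(sg,w,t)
    print("turn",best[1].round(2),"sgn",best[0],"shift now-frame",(1e3*r.inv().apply(np.array(p)-s["tool_pos"])).round(1),"target-frame",(1e3*best[2].inv().apply(np.array(p)-s["tool_pos"])).round(1))
def st():
    s=manip.state(); print("t",round(s["time"],2),"p",(1e3*s["tool_pos"]).round(2),"F",s["contact_force"].round(2),"M",s["ft_torque"].round(2),"w",round(s["gripper_width"],3),"\naxes",rot(s).as_matrix().round(4).tolist())
E
python3 - <<'E'
from h import *
def P(n,c,off,z): print(n,(1e3*px("top",(off[0]+c[0]/3,off[1]+c[1]/3),z)).round(1))
A=(210,225);B=(325,125)
for n,c,z in [("tip",(345,106),.095),("rod pad",(201,107),.095),("padtop",(201,83),.112),("collar lowedge",(195,131),.095),("f1",(111,51),.012),("f2",(263,49),.012),("f3",(264,171),.012),("f4",(113,171),.012),("blk",(101,63),.117),("blk",(101,147),.117)]: P(n,c,A,z)
for n,c,z in [("LplateTL",(68,434),.046),("LplateBL",(66,534),.046),("LplR",(81,436),.046),("RplR T",(408,447),.046),("RplR B",(405,543),.046),("w right",(362,493),.078),("w top",(340,460),.057),("w bot",(340,528),.057),("n right",(264,491),.086),("n top",(250,452),.061),("n bot",(250,530),.061),("cap L",(100,486),.056),("cap R",(198,490),.07),("cap t",(150,455),.056),("cap b",(150,521),.056)]: P(n,c,B,z)
for n,c in [("tip",(338,222))]: print("scene",n,(1e3*px("scene",(240+c[0]/4,180+c[1]/4),.095)).round(1))
st()
E
```

```text
tip [510.5  95.8  95. ]
rod pad [509.7 188.2  95. ]
padtop [524.5 187.2 112. ]
collar lowedge [494.3 192.   95. ]
f1 [550.1 256.3  12. ]
f2 [551.8 150.6  12. ]
f3 [467.1 149.6  12. ]
f4 [466.9 254.2  12. ]
blk [536.7 249.8 117. ]
blk [484.  249.3 117. ]
LplateTL [492.8  48.6  46. ]
LplateBL [425.7  50.   46. ]
LplR [491.4  39.8  46. ]
RplR T [ 484.1 -182.8   46. ]
RplR B [ 419.2 -180.    46. ]
w right [ 454.1 -142.6   78. ]
w top [ 475.5 -133.3   57. ]
w bot [ 430.  -132.9   57. ]
n right [455.8 -76.1  86. ]
n top [480.9 -71.8  61. ]
n bot [429.1 -71.5  61. ]
cap L [458.1  28.   56. ]
cap R [455.9 -35.5  70. ]
cap t [478.8  -5.5  56. ]
cap b [434.9  -5.4  56. ]
scene tip [508.6  99.9  95. ]
t 0.1 p [ 262.55 -566.62  249.2 ] F [0.14 0.25 0.52] M [ 0.02 -0.03 -0.02] w 1.002 
axes [[-0.9074, -0.0005, 0.4203], [-0.4203, 0.0017, -0.9074], [-0.0002, -1.0, -0.0018]]
```

```bash
python3 - <<'E'
from h import *
for z in(.15,.2,.25,.3,.35,.4): print(z,(1e3*px("top",(341,183),z)).round(),(1e3*px("scene",(276,133),z)).round(),(1e3*px("scene",(230,180),z)).round())
plan([.4527,-.131,.15],88)
E
```

```text
0.15 [652.  68. 150.] [769. -67. 150.] [730. 129. 150.]
0.2 [643.  71. 200.] [716.  -7. 200.] [680. 173. 200.]
0.25 [635.  74. 250.] [663.  53. 250.] [631. 217. 250.]
0.3 [626.  77. 300.] [610. 113. 300.] [581. 261. 300.]
0.35 [618.  80. 350.] [557. 173. 350.] [531. 305. 350.]
0.4 [609.  82. 400.] [504. 233. 400.] [481. 349. 400.]
turn [  0.08 -63.14  -0.07] sgn -1 shift now-frame [-355.6   99.8 -315.2] target-frame [-442.    99.2  174.8]
```

>>> apply_moves([
  [-1, -29.6, 8.3, -26.3, 0, 0, 0],
  [-1, -29.6, 8.3, -26.3, 0, 0, 0],
  [-1, -29.6, 8.3, -26.3, 0, 0, 0],
  [-1, -29.6, 8.3, -26.3, 0, 0, 0],
  [-1, -29.6, 8.3, -26.3, 0, 0, 0],
  [-1, -29.6, 8.3, -26.3, 0, 0, 0],
  [-1, -29.6, 8.3, -26.3, 0, 0, 0],
  [-1, -29.6, 8.3, -26.3, 0, 0, 0],
  [-1, -29.6, 8.3, -26.3, 0, 0, 0],
  [-1, -29.6, 8.3, -26.3, 0, 0, 0],
  [-1, -29.6, 8.3, -26.3, 0, 0, 0],
  [-1, -29.6, 8.3, -26.3, 0, -7.9, 0],
  [-1, 0, 0, 0, 0, -7.9, 0],
  [-1, 0, 0, 0, 0, -7.9, 0],
  [-1, 0, 0, 0, 0, -7.9, 0],
  [-1, 0, 0, 0, 0, -7.9, 0],
  [-1, 0, 0, 0, 0, -7.9, 0],
  [-1, 0, 0, 0, 0, -7.9, 0],
  [-1, 0, 0, 0, 0, -7.9, 0],
])

```text
time: 2.0
tool_pos: [0.452, -0.1312, 0.1502]
tool_rot: [0.493, -0.493, 0.507, -0.507]
contact_force: [0.2, -0.7, -0.2]
gripper_width: 1.002
```

```bash
python3 - <<'E'
from h import *
st(); plan([.4527,-.131,.057],88)
f=manip.grab_frame("top"); g=manip.grab_frame("scene")
cv2.imwrite("pics/a.png",np.hstack([cv2.resize(f[225:345,350:480],(390,360)),cv2.resize(g[130:290,300:470],(382,360))]))
E
```

```text
t 2.0 p [ 452.   -131.22  150.21] F [ 0.15 -0.71 -0.19] M [-0.02  0.   -0.03] w 1.002 
axes [[-0.0282, -0.0008, 0.9996], [-0.9996, 0.0004, -0.0282], [-0.0004, -1.0, -0.0008]]
turn [ 0.05  0.38 -0.02] sgn -1 shift now-frame [-0.2 93.2  0.8] target-frame [-0.2 93.2  0.7]
```

View pics/a.png

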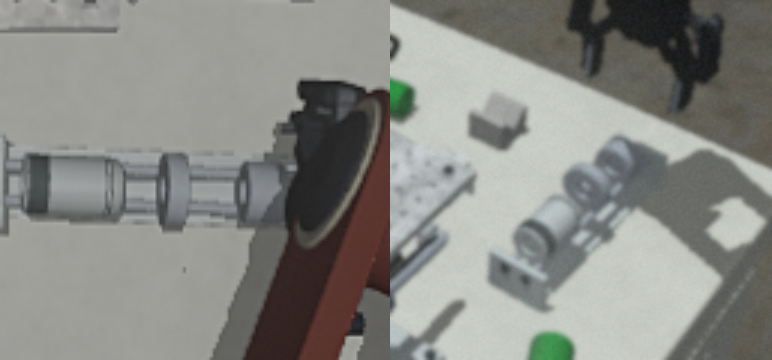

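The picture shows the gripper above the wide ring, jaws across it. Descend and close.

>>> apply_moves([
  [-1, 0, 23, 0.8, 0, 0, 0],
  [-1, 0, 25, 0, 0, 0, 0],
  [-1, 0, 25, 0, 0, 0, 0],
  [-1, 0, 15, 0, 0, 0, 0],
  [-1, 0, 5.2, 0, 0, 0, 0],
  [0, 0, 0, 0, 0, 0, 0],
  [0.4, 0, 0, 0, 0, 0, 0],
  [1, 0, 0, 0, 0, 0, 0],
  [1, 0, 0, 0, 0, 0, 0],
  [1, 0, 0, 0, 0, 0, 0],
  [1, 0, 0, 0, 0, 0, 0],
  [1, 0, 0, 0, 0, 0, 0],
])

```text
time: 3.3
tool_pos: [0.4552, -0.1322, 0.0596]
tool_rot: [-0.492, 0.491, -0.507, 0.51]
contact_force: [4.7, 0.7, 5.5]
gripper_width: 0.469
```

```bash
python3 - <<'E'
from h import *
st(); plan([.51,.06,.095],90.5)
E
```

```text
t 3.3 p [ 455.24 -132.23   59.56] F [4.74 0.72 5.5 ] M [ 0.   -0.76  0.04] w 0.469 
axes [[-0.0342, 0.005, 0.9994], [-0.9994, -0.0018, -0.0342], [0.0016, -1.0, 0.0051]]
turn [-0.29 -2.46  0.1 ] sgn -1 shift now-frame [-193.9  -35.5   48.3] target-frame [-191.7  -35.4   56.4]
```

>>> apply_moves([
  [1, 0, -10, 0, 0, 0, 0],
  [1, 0, -20, 0, 0, 0, 0],
  [1, 0, -25, 0, 0, 0, 0],
  [1, 0, -15, 0, 0, 0, 0],
  [1, -20, 0, 8, 0, -2.4, 0],
  [1, -40, 0, 12, 0, 0, 0],
  [1, -40, 0, 12, 0, 0, 0],
  [1, -40, 0, 12, 0, 0, 0],
  [1, -30, 0, 8, 0, 0, 0],
  [1, -20, 0, 3, 0, 0, 0],
  [1, 0, 10, 0, 0, 0, 0],
  [1, 0, 10, 0, 0, 0, 0],
  [1, 0, 0, 0, 0, 0, 0],
  [1, 0, 0, 0, 0, 0, 0],
])

```text
time: 4.7
tool_pos: [0.5065, 0.0577, 0.1064]
tool_rot: [-0.501, 0.502, -0.499, 0.498]
contact_force: [-0.9, -0.3, -0.8]
gripper_width: 0.472
```

```bash
python3 - <<'E'
from h import *
st(); plan([.51,.06,.0976],90.5)
f=manip.grab_frame("top"); g=manip.grab_frame("scene")
cv2.imwrite("pics/b.png",np.hstack([cv2.resize(f[220:300,270:370],(400,320),interpolation=2),cv2.resize(g[190:290,250:350],(320,320),interpolation=2)]))
E
```

```text
t 4.7 p [506.47  57.66 106.39] F [-0.9  -0.29 -0.82] M [ 0.08 -0.01  0.04] w 0.472 
axes [[0.0064, -0.0026, 1.0], [-1.0, -0.0002, 0.0064], [0.0002, -1.0, -0.0026]]
turn [ 0.15 -0.13  0.01] sgn -1 shift now-frame [-2.3  8.8  3.6] target-frame [-2.3  8.8  3.5]
```

View pics/b.png

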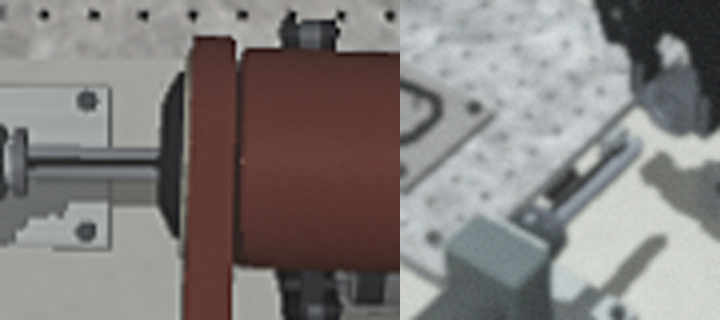

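Ring held cleanly just in front of the tip (right half: ring at (675,100), tip at (635,145)). Align and slip onto the cone.

>>> apply_moves([
  [1, -2.3, 8.8, 3.6, 0, -0.1, 0],
  [1, 0, 0, 0, 0, 0, 0],
  [1, -10, 0, 0, 0, 0, 0],
  [1, -8, 0, 0, 0, 0, 0],
  [1, -5, 0, 0, 0, 0, 0],
  [1, -4, 0, 0, 0, 0, 0],
  [1, -3, 0, 0, 0, 0, 0],
  [1, 0, 0, 0, 0, 0, 0],
])

```text
time: 5.6
tool_pos: [0.5107, 0.0914, 0.0988]
tool_rot: [0.503, -0.503, 0.497, -0.497]
contact_force: [-0.1, 0.7, -0.9]
gripper_width: 0.47
```

```bash
python3 - <<'E'
from h import *
st()
E
```

```text
t 5.6 p [510.74  91.39  98.76] F [-0.07  0.66 -0.93] M [-0.01 -0.   -0.  ] w 0.47 
axes [[0.0104, 0.0001, 0.9999], [-0.9999, -0.0, 0.0104], [0.0, -1.0, 0.0001]]
```

>>> apply_moves([
  [1, 0, 0, 2.5, 0, 0, 0],
  [1, 0, 0, 0, 0, 0, 0],
])

```text
time: 5.8
tool_pos: [0.5129, 0.0909, 0.0984]
tool_rot: [-0.502, 0.503, -0.498, 0.497]
contact_force: [-2.0, 0.6, -1.5]
gripper_width: 0.473
```

>>> apply_moves([
  [1, 0, 0, -5, 0, 0, 0],
  [1, 0, 0, 0, 0, 0, 0],
])

```text
time: 6.0
tool_pos: [0.5101, 0.0907, 0.099]
tool_rot: [0.504, -0.5, 0.496, -0.499]
contact_force: [8.2, 0.3, -8.7]
gripper_width: 0.473
```

>>> apply_moves([
  [1, 0, 2.5, 2.5, 0, 0, 0],
  [1, 0, 0, 0, 0, 0, 0],
])

```text
time: 6.2
tool_pos: [0.5112, 0.0908, 0.0966]
tool_rot: [0.503, -0.502, 0.497, -0.498]
contact_force: [0.7, 0.2, 0.3]
gripper_width: 0.475
```

>>> apply_moves([
  [1, 0, -5, 0, 0, 0, 0],
  [1, 0, 0, 0, 0, 0, 0],
])

```text
time: 6.4
tool_pos: [0.5103, 0.0908, 0.0994]
tool_rot: [-0.502, 0.502, -0.498, 0.498]
contact_force: [5.8, 0.3, -12.5]
gripper_width: 0.469
```

>>> apply_moves([
  [1, 0, 3.5, 0.9, 0, 0, 0],
  [1, -5, 0, 0, 0, 0, 0],
  [1, -5, 0, 0, 0, 0, 0],
  [1, -5, 0, 0, 0, 0, 0],
  [1, 0, 0, 0, 0, 0, 0],
])

```text
time: 6.9
tool_pos: [0.5121, 0.1069, 0.0987]
tool_rot: [0.503, -0.502, 0.497, -0.498]
contact_force: [-0.4, 1.4, 1.8]
gripper_width: 0.469
```

>>> apply_moves([
  [1, -5, 0, 0, 0, 0, 0],
  [1, -5, 0, 0, 0, 0, 0],
  [1, -5, 0, 0, 0, 0, 0],
  [1, 0, 0, 0, 0, 0, 0],
])

```text
time: 7.3
tool_pos: [0.5121, 0.1222, 0.0986]
tool_rot: [0.504, -0.501, 0.498, -0.497]
contact_force: [0.5, 2.1, 5.4]
gripper_width: 0.475
```

>>> apply_moves([
  [1, -5, 0, 0, 0, 0, 0],
  [1, -5, 0, 0, 0, 0, 0],
  [1, -5, 0, 0, 0, 0, 0],
  [1, -5, 0, 0, 0, 0, 0],
  [1, 0, 0, 0, 0, 0, 0],
])

```text
time: 7.8
tool_pos: [0.5118, 0.1417, 0.0985]
tool_rot: [0.503, -0.502, 0.497, -0.498]
contact_force: [0.3, -0.7, 5.2]
gripper_width: 0.472
```

```bash
python3 - <<'E'
from h import *
st()
f=manip.grab_frame("top"); g=manip.grab_frame("scene")
cv2.imwrite("pics/d.png",np.hstack([cv2.resize(f[220:300,230:330],(400,320),interpolation=2),cv2.resize(g[190:290,240:340],(320,320),interpolation=2)]))
E
```

```text
t 7.8 p [511.77 141.68  98.52] F [ 0.29 -0.73  5.17] M [-0.1   0.02 -0.01] w 0.472 
axes [[0.0101, 0.0014, 0.9999], [-0.9999, 0.0009, 0.0101], [-0.0009, -1.0, 0.0014]]
```

View pics/d.png

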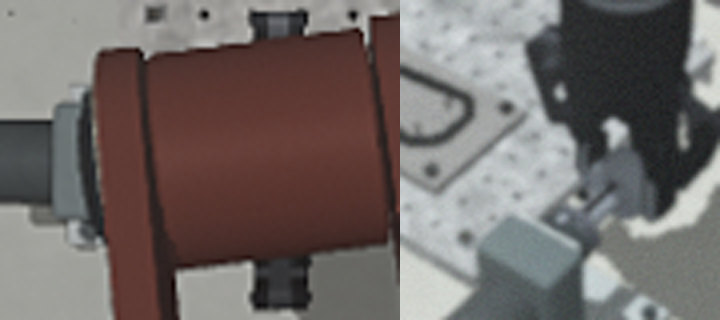

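Wide ring is on the rod (right half, (615,180)). Now feel for the pad.

>>> apply_moves([
  [1, -4, 0, 0, 0, 0, 0],
  [1, -4, 0, 0, 0, 0, 0],
  [1, -4, 0, 0, 0, 0, 0],
  [1, 0, 0, 0, 0, 0, 0],
])

```text
time: 8.3
tool_pos: [0.5116, 0.1535, 0.0985]
tool_rot: [0.503, -0.502, 0.497, -0.498]
contact_force: [0.1, -1.9, 5.2]
gripper_width: 0.474
```

>>> apply_moves([
  [1, -2, 0, 0, 0, 0, 0],
  [1, -2, 0, 0, 0, 0, 0],
  [1, 0, 0, 0, 0, 0, 0],
])

```text
time: 8.6
tool_pos: [0.5115, 0.1571, 0.0984]
tool_rot: [0.503, -0.502, 0.497, -0.498]
contact_force: [0.0, -2.7, 4.9]
gripper_width: 0.473
```

>>> apply_moves([
  [1, -2, 0, 0, 0, 0, 0],
  [1, -2, 0, 0, 0, 0, 0],
  [1, 0, 0, 0, 0, 0, 0],
])

```text
time: 8.9
tool_pos: [0.5115, 0.161, 0.0984]
tool_rot: [0.503, -0.502, 0.497, -0.498]
contact_force: [-0.4, -2.8, 6.5]
gripper_width: 0.471
```

>>> apply_moves([
  [1, -2, 0, 0, 0, 0, 0],
  [1, -1, 0, 0, 0, 0, 0],
  [1, 0, 0, 0, 0, 0, 0],
])

```text
time: 9.2
tool_pos: [0.5115, 0.1638, 0.0984]
tool_rot: [0.503, -0.502, 0.497, -0.498]
contact_force: [0.2, -2.7, 4.5]
gripper_width: 0.473
```

>>> apply_moves([
  [1, -2, 0, 0, 0, 0, 0],
  [1, -1, 0, 0, 0, 0, 0],
  [1, 0, 0, 0, 0, 0, 0],
])

```text
time: 9.5
tool_pos: [0.5114, 0.1668, 0.0984]
tool_rot: [0.503, -0.502, 0.497, -0.498]
contact_force: [-0.2, -2.9, 5.9]
gripper_width: 0.468
```

>>> apply_moves([
  [1, -2, 0, 0, 0, 0, 0],
  [1, 0, 0, 0, 0, 0, 0],
])

```text
time: 9.7
tool_pos: [0.5114, 0.169, 0.0984]
tool_rot: [0.503, -0.502, 0.497, -0.498]
contact_force: [0.8, -3.5, 5.0]
gripper_width: 0.47
```

>>> apply_moves([
  [1, -2, 0, 0, 0, 0, 0],
  [1, 0, 0, 0, 0, 0, 0],
])

```text
time: 9.9
tool_pos: [0.5114, 0.171, 0.0984]
tool_rot: [0.503, -0.502, 0.497, -0.498]
contact_force: [0.4, -3.4, 5.4]
gripper_width: 0.47
```

>>> apply_moves([
  [1, -1, 0, 0, 0, 0, 0],
  [1, 0, 0, 0, 0, 0, 0],
])

```text
time: 10.1
tool_pos: [0.5114, 0.1718, 0.0984]
tool_rot: [0.503, -0.502, 0.497, -0.498]
contact_force: [0.6, -3.0, 5.6]
gripper_width: 0.468
```

>>> apply_moves([
  [1, -1, 0, 0, 0, 0, 0],
  [1, 0, 0, 0, 0, 0, 0],
])

```text
time: 10.3
tool_pos: [0.5113, 0.1728, 0.0984]
tool_rot: [0.503, -0.502, 0.497, -0.498]
contact_force: [0.7, -3.7, 6.3]
gripper_width: 0.469
```

>>> apply_moves([
  [1, -1, 0, 0, 0, 0, 0],
  [1, 0, 0, 0, 0, 0, 0],
])

```text
time: 10.5
tool_pos: [0.5113, 0.1738, 0.0984]
tool_rot: [0.503, -0.502, 0.497, -0.498]
contact_force: [0.6, -2.9, 6.1]
gripper_width: 0.472
```

>>> apply_moves([
  [1, -1, 0, 0, 0, 0, 0],
  [1, 0, 0, 0, 0, 0, 0],
])

```text
time: 10.7
tool_pos: [0.5113, 0.1748, 0.0983]
tool_rot: [0.503, -0.502, 0.497, -0.498]
contact_force: [0.4, -3.2, 5.8]
gripper_width: 0.474
```

>>> apply_moves([
  [1, -1, 0, 0, 0, 0, 0],
  [1, 0, 0, 0, 0, 0, 0],
])

```text
time: 10.9
tool_pos: [0.5113, 0.1755, 0.0984]
tool_rot: [-0.502, 0.503, -0.497, 0.498]
contact_force: [-0.7, -5.0, 5.0]
gripper_width: 0.469
```

>>> apply_moves([
  [1, -0.7, 0, 0, 0, 0, 0],
  [1, 0, 0, 0, 0, 0, 0],
])

```text
time: 11.1
tool_pos: [0.5114, 0.1758, 0.0984]
tool_rot: [-0.502, 0.503, -0.497, 0.498]
contact_force: [0.5, -6.1, 5.4]
gripper_width: 0.475
```

>>> apply_moves([
  [1, -0.7, 0, 0, 0, 0, 0],
  [1, 0, 0, 0, 0, 0, 0],
])

```text
time: 11.3
tool_pos: [0.5113, 0.1762, 0.0983]
tool_rot: [-0.502, 0.503, -0.497, 0.498]
contact_force: [0.4, -7.0, 6.0]
gripper_width: 0.474
```

>>> apply_moves([
  [0, 0, 0, 0, 0, 0, 0],
  [-1, 0, 0, 0, 0, 0, 0],
  [-1, 0, 0, 0, 0, 0, 0],
  [-1, 0, -5, 0, 0, 0, 0],
  [-1, 0, -25, 0, 0, 0, 0],
  [-1, 0, -30, 0, 0, 0, 0],
  [-1, 25, -10, -6, 0, 0, 0],
  [-1, 40, 0, -9, 0, 0, 0],
  [-1, 45, 0, -10, 0, 0, 0],
  [-1, 45, 0, -10, 0, 0, 0],
  [-1, 45, 0, -10, 0, 2.5, 0],
  [-1, 25, 0, -5, 0, 0, 0],
  [-1, 20, 0, -2, 0, 0, 0],
  [-1, 0, 0, 0, 0, 0, 0],
])

```text
time: 12.7
tool_pos: [0.4589, -0.0694, 0.168]
tool_rot: [-0.491, 0.491, -0.509, 0.509]
contact_force: [0.4, -0.7, 0.3]
gripper_width: 0.998
```

```bash
python3 - <<'E'
from h import *
st(); plan([.457,-.069,.061],88)
f=manip.grab_frame("top"); g=manip.grab_frame("scene")
cv2.imwrite("pics/e.png",np.hstack([cv2.resize(f[220:310,230:370],(420,270),interpolation=2),cv2.resize(g[190:290,240:340],(270,270),interpolation=2)]))
E
```

```text
t 12.7 p [458.94 -69.44 167.98] F [ 0.44 -0.67  0.26] M [ 0.03 -0.    0.02] w 0.998 
axes [[-0.0374, 0.0004, 0.9993], [-0.9993, -0.0002, -0.0374], [0.0002, -1.0, 0.0004]]
turn [-0.02 -0.14  0.01] sgn -1 shift now-frame [ -0.4 107.   -2. ] target-frame [ -0.4 107.   -2. ]
```

View pics/e.png

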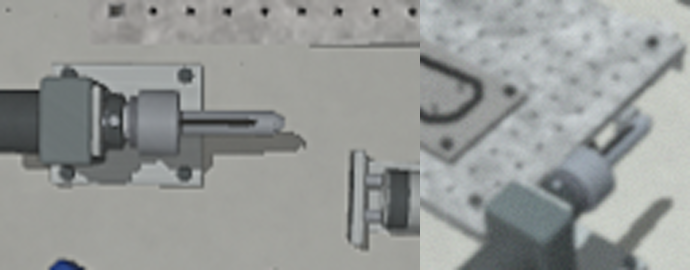

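Wide ring is seated at the pad (crop (158,122)), rod clear. Grasp the narrow ring.

>>> apply_moves([
  [-1, 0, 25, -2, 0, 0, 0],
  [-1, 0, 35, 0, 0, 0, 0],
  [-1, 0, 30, 0, 0, 0, 0],
  [-1, 0, 12, 0, 0, 0, 0],
  [-1, 0, 5, 0, 0, 0, 0],
  [0, 0, 0, 0, 0, 0, 0],
  [0.3, 0, 0, 0, 0, 0, 0],
  [1, 0, 0, 0, 0, 0, 0],
  [1, 0, 0, 0, 0, 0, 0],
  [1, 0, 0, 0, 0, 0, 0],
  [1, 0, 0, 0, 0, 0, 0],
  [1, 0, 0, 0, 0, 0, 0],
])

```text
time: 14.0
tool_pos: [0.4583, -0.0681, 0.0628]
tool_rot: [-0.492, 0.491, -0.508, 0.509]
contact_force: [-3.4, 0.9, 6.2]
gripper_width: 0.563
```

```bash
python3 - <<'E'
from h import *
st(); plan([.5115,.06,.0964],90.6)
E
```

```text
t 14.0 p [458.25 -68.05  62.85] F [-3.35  0.87  6.23] M [ 0.19  0.42 -0.02] w 0.563 
axes [[-0.034, 0.002, 0.9994], [-0.9994, -0.0006, -0.034], [0.0005, -1.0, 0.002]]
turn [-0.11 -2.55  0.03] sgn -1 shift now-frame [-129.8  -33.5   48.9] target-frame [-127.5  -33.6   54.6]
```

>>> apply_moves([
  [1, 0, -10, 0, 0, 0, 0],
  [1, 0, -25, 0, 0, 0, 0],
  [1, 0, -25, 0, 0, -2.5, 0],
  [1, -20, 0, 8, 0, 0, 0],
  [1, -35, 0, 16, 0, 0, 0],
  [1, -35, 0, 16, 0, 0, 0],
  [1, -25, 0, 11, 0, 0, 0],
  [1, -12, 10, 3, 0, 0, 0],
  [1, 0, 10, 0, 0, 0, 0],
  [1, 0, 4, 0, 0, 0, 0],
  [1, 0, 0, 0, 0, 0, 0],
  [1, 0, 0, 0, 0, 0, 0],
])

```text
time: 15.2
tool_pos: [0.5096, 0.0588, 0.0964]
tool_rot: [-0.502, 0.502, -0.498, 0.498]
contact_force: [0.3, -0.2, -0.7]
gripper_width: 0.565
```

```bash
python3 - <<'E'
from h import *
st(); plan([.5113,.06,.097],90.6)
E
```

```text
t 15.2 p [509.61  58.8   96.42] F [ 0.32 -0.2  -0.65] M [ 0.02  0.01 -0.  ] w 0.565 
axes [[0.0082, -0.0006, 1.0], [-1.0, -0.0002, 0.0082], [0.0002, -1.0, -0.0006]]
turn [ 0.04 -0.13  0.01] sgn -1 shift now-frame [-1.2 -0.6  1.7] target-frame [-1.2 -0.6  1.7]
```

>>> apply_moves([
  [1, -4, -0.6, 1.8, 0, -0.1, 0],
  [1, -10, 0, 0, 0, 0, 0],
  [1, -10, 0, 0, 0, 0, 0],
  [1, -5, 0, 0, 0, 0, 0],
  [1, -5, 0, 0, 0, 0, 0],
  [1, -5, 0, 0, 0, 0, 0],
  [1, 0, 0, 0, 0, 0, 0],
])

```text
time: 15.9
tool_pos: [0.5113, 0.0994, 0.0973]
tool_rot: [0.503, -0.503, 0.497, -0.497]
contact_force: [0.1, -0.4, -1.2]
gripper_width: 0.566
```

>>> apply_moves([
  [1, -5, 0, 0, 0, 0, 0],
  [1, -5, 0, 0, 0, 0, 0],
  [1, -5, 0, 0, 0, 0, 0],
  [1, -5, 0, 0, 0, 0, 0],
  [1, 0, 0, 0, 0, 0, 0],
])

```text
time: 16.4
tool_pos: [0.5114, 0.1196, 0.0977]
tool_rot: [0.503, -0.503, 0.497, -0.497]
contact_force: [-0.4, 0.7, 1.1]
gripper_width: 0.57
```

>>> apply_moves([
  [1, -5, 0, 0, 0, 0, 0],
  [1, -5, 0, 0, 0, 0, 0],
  [1, -5, 0, 0, 0, 0, 0],
  [1, -5, 0, 0, 0, 0, 0],
  [1, 0, 0, 0, 0, 0, 0],
])

```text
time: 16.9
tool_pos: [0.5112, 0.1399, 0.0977]
tool_rot: [0.504, -0.502, 0.497, -0.497]
contact_force: [1.0, 1.8, 3.2]
gripper_width: 0.56
```

>>> apply_moves([
  [1, -4, 0, 0, 0, 0, 0],
  [1, -4, 0, 0, 0, 0, 0],
  [1, 0, 0, 0, 0, 0, 0],
])

```text
time: 17.2
tool_pos: [0.5111, 0.1475, 0.0976]
tool_rot: [0.503, -0.502, 0.497, -0.497]
contact_force: [-0.3, 0.5, 4.1]
gripper_width: 0.563
```

>>> apply_moves([
  [1, -1.5, 0, 0, 0, 0, 0],
  [1, -1.5, 0, 0, 0, 0, 0],
  [1, 0, 0, 0, 0, 0, 0],
])

```text
time: 17.5
tool_pos: [0.5109, 0.1498, 0.0974]
tool_rot: [0.503, -0.503, 0.497, -0.497]
contact_force: [-0.3, -2.3, 3.4]
gripper_width: 0.563
```

>>> apply_moves([
  [1, -1, 0, 0, 0, 0, 0],
  [1, 0, 0, 0, 0, 0, 0],
])

```text
time: 17.7
tool_pos: [0.5108, 0.1508, 0.0974]
tool_rot: [0.503, -0.503, 0.497, -0.497]
contact_force: [0.2, -2.3, 4.7]
gripper_width: 0.564
```

>>> apply_moves([
  [1, -1, 0, 0, 0, 0, 0],
  [1, 0, 0, 0, 0, 0, 0],
])

```text
time: 17.9
tool_pos: [0.5108, 0.1519, 0.0973]
tool_rot: [0.503, -0.503, 0.497, -0.497]
contact_force: [-0.1, -2.5, 4.9]
gripper_width: 0.565
```

>>> apply_moves([
  [1, -1, 0, 0, 0, 0, 0],
  [1, 0, 0, 0, 0, 0, 0],
])

```text
time: 18.1
tool_pos: [0.5108, 0.1529, 0.0973]
tool_rot: [0.503, -0.503, 0.497, -0.497]
contact_force: [0.1, -3.4, 3.6]
gripper_width: 0.564
```

>>> apply_moves([
  [1, -1, 0, 0, 0, 0, 0],
  [1, 0, 0, 0, 0, 0, 0],
])

```text
time: 18.3
tool_pos: [0.5108, 0.1539, 0.0973]
tool_rot: [0.503, -0.503, 0.497, -0.497]
contact_force: [1.1, -2.3, 3.8]
gripper_width: 0.567
```

>>> apply_moves([
  [1, -0.7, 0, 0, 0, 0, 0],
  [1, 0, 0, 0, 0, 0, 0],
])

```text
time: 18.5
tool_pos: [0.5107, 0.1546, 0.0973]
tool_rot: [0.503, -0.503, 0.497, -0.497]
contact_force: [0.8, -2.1, 4.1]
gripper_width: 0.566
```

>>> apply_moves([
  [1, -0.7, 0, 0, 0, 0, 0],
  [1, 0, 0, 0, 0, 0, 0],
])

```text
time: 18.7
tool_pos: [0.5107, 0.1553, 0.0973]
tool_rot: [0.503, -0.503, 0.497, -0.497]
contact_force: [0.5, -4.1, 4.9]
gripper_width: 0.564
```

>>> apply_moves([
  [1, -0.7, 0, 0, 0, 0, 0],
  [1, 0, 0, 0, 0, 0, 0],
])

```text
time: 18.9
tool_pos: [0.5107, 0.156, 0.0973]
tool_rot: [0.503, -0.503, 0.497, -0.497]
contact_force: [0.7, -2.0, 4.2]
gripper_width: 0.565
```

>>> apply_moves([
  [1, -0.7, 0, 0, 0, 0, 0],
  [1, 0, 0, 0, 0, 0, 0],
])

```text
time: 19.1
tool_pos: [0.5107, 0.1567, 0.0973]
tool_rot: [0.503, -0.503, 0.497, -0.497]
contact_force: [1.2, -3.9, 4.5]
gripper_width: 0.564
```

>>> apply_moves([
  [1, -0.7, 0, 0, 0, 0, 0],
  [1, 0, 0, 0, 0, 0, 0],
])

```text
time: 19.3
tool_pos: [0.5107, 0.1574, 0.0973]
tool_rot: [0.503, -0.503, 0.497, -0.497]
contact_force: [0.9, -3.4, 3.8]
gripper_width: 0.567
```

>>> apply_moves([
  [1, -0.7, 0, 0, 0, 0, 0],
  [1, 0, 0, 0, 0, 0, 0],
])

```text
time: 19.5
tool_pos: [0.5107, 0.158, 0.0973]
tool_rot: [-0.503, 0.503, -0.497, 0.497]
contact_force: [1.4, -4.9, 4.6]
gripper_width: 0.565
```

>>> apply_moves([
  [1, -0.7, 0, 0, 0, 0, 0],
  [1, 0, 0, 0, 0, 0, 0],
])

```text
time: 19.7
tool_pos: [0.5107, 0.1584, 0.0973]
tool_rot: [-0.503, 0.503, -0.497, 0.497]
contact_force: [2.0, -4.4, 3.7]
gripper_width: 0.566
```

>>> apply_moves([
  [1, -0.7, 0, 0, 0, 0, 0],
  [1, 0, 0, 0, 0, 0, 0],
])

```text
time: 19.9
tool_pos: [0.5108, 0.1588, 0.0973]
tool_rot: [-0.503, 0.503, -0.497, 0.498]
contact_force: [0.4, -5.6, 4.5]
gripper_width: 0.562
```

>>> apply_moves([
  [0.2, 0, 0, 0, 0, 0, 0],
  [-1, 0, 0, 0, 0, 0, 0],
  [-1, 0, 0, 0, 0, 0, 0],
  [-1, 0, -5, 0, 0, 0, 0],
  [-1, 0, -25, 0, 0, 0, 0],
  [-1, 0, -25, 0, 0, 0, 0],
  [-1, 20, -10, -6, 0, 0, 0],
  [-1, 40, 0, -13, 0, 2.5, 0],
  [-1, 40, 0, -13, 0, 0, 0],
  [-1, 40, 0, -11, 0, 0, 0],
  [-1, 20, 0, -4, 0, 0, 0],
  [-1, 0, 0, 0, 0, 0, 0],
  [-1, 0, 0, 0, 0, 0, 0],
])

```text
time: 21.2
tool_pos: [0.4612, 0.0004, 0.1624]
tool_rot: [0.492, -0.491, 0.508, -0.508]
contact_force: [0.8, 0.5, 0.3]
gripper_width: 1.002
```

```bash
python3 - <<'E'
from h import *
st(); plan([.4595,-.003,.056],88)
f=manip.grab_frame("top"); g=manip.grab_frame("scene")
cv2.imwrite("pics/f.png",np.hstack([cv2.resize(f[220:310,230:370],(560,360),interpolation=2)]))
E
```

```text
t 21.2 p [4.6117e+02 4.5000e-01 1.6240e+02] F [0.79 0.51 0.29] M [ 0.03  0.03 -0.05] w 1.002 
axes [[-0.033, 0.0003, 0.9995], [-0.9995, 0.001, -0.033], [-0.001, -1.0, 0.0003]]
turn [-0.02  0.11 -0.06] sgn -1 shift now-frame [  3.6 106.4  -1.6] target-frame [  3.5 106.4  -1.5]
```

View pics/f.png

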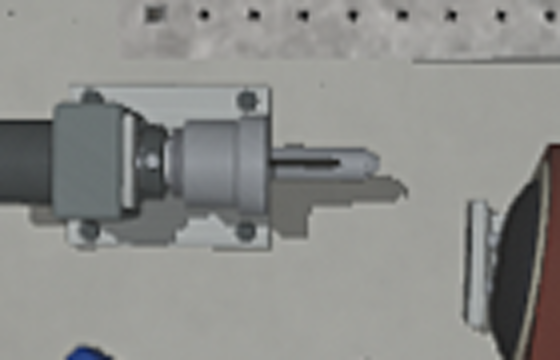

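Both rings are face to face (wide 183–238, narrow 238–269 in the crop). Grasp the cap.

>>> apply_moves([
  [-1, 3.6, 25, -1.6, 0, 0, 0],
  [-1, 0, 35, 0, 0, 0, 0],
  [-1, 0, 30, 0, 0, 0, 0],
  [-1, 0, 12, 0, 0, 0, 0],
  [-1, 0, 4.4, 0, 0, 0, 0],
  [0, 0, 0, 0, 0, 0, 0],
  [0.4, 0, 0, 0, 0, 0, 0],
  [1, 0, 0, 0, 0, 0, 0],
  [1, 0, 0, 0, 0, 0, 0],
  [1, 0, 0, 0, 0, 0, 0],
  [1, 0, 0, 0, 0, 0, 0],
  [1, 0, 0, 0, 0, 0, 0],
])

```text
time: 22.5
tool_pos: [0.4608, -0.0036, 0.0578]
tool_rot: [-0.493, 0.491, -0.507, 0.509]
contact_force: [0.1, 0.3, 5.7]
gripper_width: 0.448
```

```bash
python3 - <<'E'
from h import *
st(); plan([.5115,.04,.098],90.6)
E
```

```text
t 22.5 p [460.78  -3.59  57.81] F [0.06 0.3  5.67] M [ 0.15  0.2  -0.02] w 0.448 
axes [[-0.0323, 0.003, 0.9995], [-0.9995, -0.0003, -0.0323], [0.0002, -1.0, 0.003]]
turn [-0.17 -2.45  0.01] sgn -1 shift now-frame [-45.2 -40.1  49.4] target-frame [-43.1 -40.2  51.2]
```

>>> apply_moves([
  [1, 0, -10, 0, 0, 0, 0],
  [1, 0, -20, 0, 0, 0, 0],
  [1, 0, -11, 0, 0, -2.4, 0],
  [1, 0, 0, 20, 0, 0, 0],
  [1, -13, 0, 22, 0, 0, 0],
  [1, -20, 0, 8, 0, 0, 0],
  [1, -10, 0, 0, 0, 0, 0],
  [1, 0, 0, 0, 0, 0, 0],
  [1, 0, 0, 0, 0, 0, 0],
])

```text
time: 23.4
tool_pos: [0.5083, 0.0399, 0.0968]
tool_rot: [-0.502, 0.503, -0.497, 0.497]
contact_force: [-0.3, 0.0, -1.2]
gripper_width: 0.449
```

```bash
python3 - <<'E'
from h import *
st(); plan([.5112,.042,.097],90.55)
f=manip.grab_frame("top"); g=manip.grab_frame("scene")
cv2.imwrite("pics/g.png",np.hstack([cv2.resize(f[220:300,270:370],(400,320),interpolation=2),cv2.resize(g[190:290,250:350],(320,320),interpolation=2)]))
E
```

```text
t 23.4 p [508.32  39.92  96.78] F [-0.32  0.03 -1.16] M [-0.05  0.02  0.  ] w 0.449 
axes [[0.0102, -0.0006, 0.9999], [-0.9999, -0.0004, 0.0102], [0.0004, -1.0, -0.0006]]
turn [0.04 0.04 0.02] sgn -1 shift now-frame [-2.1 -0.2  2.9] target-frame [-2.1 -0.2  2.9]
```

View pics/g.png

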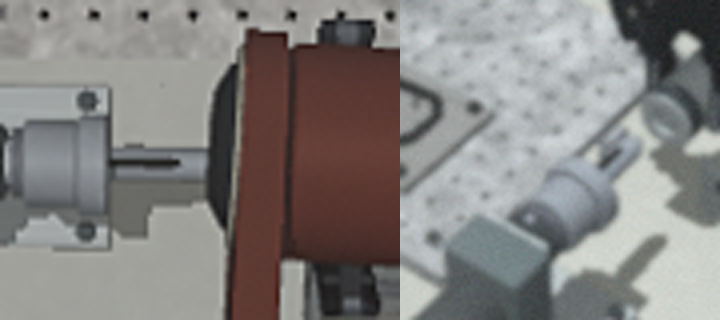

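Cap held mouth-first ((665,110) right half), tip at (635,145). Insert.

>>> apply_moves([
  [1, -2, 0, 2.9, 0, 0, 0],
  [1, 0, 0, 0, 0, 0, 0],
  [1, -10, 0, 0, 0, 0, 0],
  [1, -5, 0, 0, 0, 0, 0],
  [1, -5, 0, 0, 0, 0, 0],
  [1, -5, 0, 0, 0, 0, 0],
  [1, -5, 0, 0, 0, 0, 0],
  [1, 0, 0, 0, 0, 0, 0],
])

```text
time: 24.3
tool_pos: [0.5116, 0.0728, 0.0969]
tool_rot: [0.503, -0.503, 0.497, -0.497]
contact_force: [-0.2, 0.1, -1.6]
gripper_width: 0.449
```

>>> apply_moves([
  [1, -5, 0, 0, 0, 0, 0],
  [1, -5, 0, 0, 0, 0, 0],
  [1, -5, 0, 0, 0, 0, 0],
  [1, 0, 0, 0, 0, 0, 0],
])

```text
time: 24.7
tool_pos: [0.5116, 0.0877, 0.0971]
tool_rot: [0.503, -0.502, 0.497, -0.497]
contact_force: [-0.0, -0.6, -0.4]
gripper_width: 0.447
```

>>> apply_moves([
  [1, -5, 0, 0, 0, 0, 0],
  [1, -5, 0, 0, 0, 0, 0],
  [1, -5, 0, 0, 0, 0, 0],
  [1, 0, 0, 0, 0, 0, 0],
])

```text
time: 25.1
tool_pos: [0.512, 0.1032, 0.0978]
tool_rot: [0.503, -0.502, 0.498, -0.498]
contact_force: [1.0, 2.7, 5.1]
gripper_width: 0.45
```

Good. Now approach the stack.

>>> apply_moves([
  [1, -3, 0, 0, 0, 0, 0],
  [1, -3, 0, 0, 0, 0, 0],
  [1, -3, 0, 0, 0, 0, 0],
  [1, 0, 0, 0, 0, 0, 0],
])

```text
time: 25.5
tool_pos: [0.5116, 0.1113, 0.0974]
tool_rot: [0.503, -0.502, 0.497, -0.498]
contact_force: [0.5, -1.2, 4.9]
gripper_width: 0.444
```

>>> apply_moves([
  [1, -1, 0, 0, 0, 0, 0],
  [1, -1, 0, 0, 0, 0, 0],
  [1, 0, 0, 0, 0, 0, 0],
])

```text
time: 25.8
tool_pos: [0.5116, 0.1128, 0.0974]
tool_rot: [0.502, -0.502, 0.497, -0.498]
contact_force: [0.3, -3.0, 5.8]
gripper_width: 0.447
```

>>> apply_moves([
  [1, -1, 0, 0, 0, 0, 0],
  [1, 0, 0, 0, 0, 0, 0],
])

```text
time: 26.0
tool_pos: [0.5116, 0.1138, 0.0974]
tool_rot: [-0.502, 0.502, -0.497, 0.498]
contact_force: [0.5, -2.4, 5.5]
gripper_width: 0.452
```

>>> apply_moves([
  [1, -1, 0, 0, 0, 0, 0],
  [1, 0, 0, 0, 0, 0, 0],
])

```text
time: 26.2
tool_pos: [0.5116, 0.1148, 0.0974]
tool_rot: [-0.502, 0.502, -0.497, 0.498]
contact_force: [0.1, -3.1, 6.0]
gripper_width: 0.447
```

>>> apply_moves([
  [1, -0.7, 0, 0, 0, 0, 0],
  [1, 0, 0, 0, 0, 0, 0],
])

```text
time: 26.4
tool_pos: [0.5116, 0.1154, 0.0974]
tool_rot: [-0.502, 0.502, -0.497, 0.498]
contact_force: [-0.3, -2.0, 5.3]
gripper_width: 0.447
```

>>> apply_moves([
  [1, -0.7, 0, 0, 0, 0, 0],
  [1, 0, 0, 0, 0, 0, 0],
])

```text
time: 26.6
tool_pos: [0.5116, 0.116, 0.0974]
tool_rot: [-0.502, 0.502, -0.497, 0.498]
contact_force: [-0.3, -3.4, 6.4]
gripper_width: 0.451
```

>>> apply_moves([
  [1, -0.7, 0, 0, 0, 0, 0],
  [1, 0, 0, 0, 0, 0, 0],
])

```text
time: 26.8
tool_pos: [0.5116, 0.1163, 0.0974]
tool_rot: [-0.502, 0.503, -0.497, 0.498]
contact_force: [0.9, -5.2, 5.1]
gripper_width: 0.448
```

>>> apply_moves([
  [1, -0.7, 0, 0, 0, 0, 0],
  [1, 0, 0, 0, 0, 0, 0],
])

```text
time: 27.0
tool_pos: [0.5117, 0.1167, 0.0974]
tool_rot: [-0.502, 0.503, -0.497, 0.499]
contact_force: [1.2, -7.6, 6.2]
gripper_width: 0.45
```

>>> apply_moves([
  [1, -0.7, 0, 0, 0, 0, 0],
  [1, 0, 0, 0, 0, 0, 0],
])

```text
time: 27.2
tool_pos: [0.5117, 0.1171, 0.0974]
tool_rot: [-0.502, 0.503, -0.496, 0.499]
contact_force: [0.4, -7.6, 5.7]
gripper_width: 0.449
```

>>> apply_moves([
  [1, -0.7, 0, 0, 0, 0, 0],
  [1, 0, 0, 0, 0, 0, 0],
])

```text
time: 27.4
tool_pos: [0.5118, 0.1175, 0.0975]
tool_rot: [-0.502, 0.503, -0.496, 0.499]
contact_force: [-0.0, -9.2, 5.9]
gripper_width: 0.451
```

>>> apply_moves([
  [1, -0.7, 0, 0, 0, 0, 0],
  [1, 0, 0, 0, 0, 0, 0],
])

```text
time: 27.6
tool_pos: [0.5118, 0.1179, 0.0974]
tool_rot: [-0.501, 0.503, -0.496, 0.499]
contact_force: [0.4, -9.4, 5.3]
gripper_width: 0.45
```

>>> apply_moves([
  [1, -0.7, 0, 0, 0, 0, 0],
  [1, 0, 0, 0, 0, 0, 0],
])

```text
time: 27.8
tool_pos: [0.5118, 0.1183, 0.0974]
tool_rot: [-0.501, 0.504, -0.496, 0.499]
contact_force: [1.4, -10.5, 5.6]
gripper_width: 0.45
```

>>> apply_moves([
  [1, -0.7, 0, 0, 0, 0, 0],
  [1, 0, 0, 0, 0, 0, 0],
])

```text
time: 28.0
tool_pos: [0.5118, 0.1187, 0.0975]
tool_rot: [-0.501, 0.504, -0.496, 0.499]
contact_force: [-0.2, -12.2, 6.2]
gripper_width: 0.446
```

```bash
python3 - <<'E'
from h import *
st()
f=cv2.imread("pics/top0.png"); cv2.imwrite("pics/f_full.png",manip.grab_frame("top"))
g=manip.grab_frame("scene"); g0=cv2.imread("pics/scene0.png")
for n,i in(("top0",f),("now",cv2.imread("pics/f_full.png"))):
    print(n,i[255:266:2,262:306].mean(axis=(2)).round().astype(int).tolist()[0])
    print(i[249:254,262:306].mean(axis=(0,2)).round().astype(int).tolist())
E
```

```text
t 28.0 p [511.8  118.73  97.48] F [ -0.24 -12.2    6.15] M [-1.77 -0.03 -0.11] w 0.446 
axes [[0.0095, 0.0011, 1.0], [-0.9999, -0.0063, 0.0095], [0.0063, -1.0, 0.001]]
top0 [155, 90, 58, 63, 68, 69, 69, 68, 55, 86, 148, 106, 87, 88, 43, 148, 155, 151, 151, 151, 152, 151, 151, 151, 151, 152, 151, 151, 157, 158, 157, 157, 159, 160, 158, 86, 146, 155, 153, 152, 153, 154, 155, 155]
[160, 92, 51, 56, 78, 95, 96, 99, 95, 112, 154, 137, 121, 119, 118, 153, 155, 153, 153, 153, 153, 153, 153, 152, 153, 153, 152, 153, 153, 153, 153, 153, 152, 155, 156, 84, 145, 152, 150, 150, 150, 151, 151, 151]
now [166, 97, 50, 44, 43, 44, 40, 142, 92, 65, 68, 69, 68, 69, 68, 68, 68, 69, 72, 50, 37, 49, 68, 73, 74, 75, 74, 74, 74, 74, 73, 74, 74, 74, 74, 74, 74, 74, 74, 74, 74, 74, 74, 73]
[170, 100, 48, 43, 44, 43, 62, 106, 79, 67, 69, 69, 69, 68, 69, 68, 68, 70, 70, 45, 36, 59, 70, 70, 70, 70, 70, 69, 70, 70, 70, 70, 70, 70, 70, 70, 70, 70, 70, 70, 70, 70, 70, 70]
```

>>> apply_moves([
  [0.2, 0, 0, 0, 0, 0, 0],
  [-1, 0, 0, 0, 0, 0, 0],
  [-1, 0, 0, 0, 0, 0, 0],
  [-1, 0, 0, 0, 0, 0, 0],
  [-1, 0, -25, 0, 0, 0, 0],
  [-1, 0, -30, 0, 0, 0, 0],
  [-1, 30, -10, 0, 0, 0, 0],
  [-1, 40, 0, 0, 0, 0, 0],
  [-1, 40, 0, 0, 0, 0, 0],
  [-1, 30, 0, 0, 0, 0, 0],
  [-1, 10, 0, 0, 0, 0, 0],
])

```text
time: 29.2
tool_pos: [0.5122, -0.0304, 0.1615]
tool_rot: [-0.502, 0.502, -0.498, 0.498]
contact_force: [-0.8, -0.1, 0.4]
gripper_width: 1.0
```

```bash
python3 - <<'E'
from h import *
st()
n=manip.grab_frame("top"); cv2.imwrite("pics/n_top.png",n); g=manip.grab_frame("scene"); cv2.imwrite("pics/n_sc.png",g)
f=cv2.imread("pics/top0.png")
A=[cv2.resize(i[240:282,255:325],(560,336),interpolation=2) for i in(n,)]
B=cv2.resize(f[240:272,255:325],(560,256),interpolation=2)
cv2.imwrite("pics/h.png",np.vstack(A+[B]))
E
```

```text
t 29.2 p [512.25 -30.37 161.49] F [-0.83 -0.15  0.37] M [-0.02  0.   -0.  ] w 1.0 
axes [[0.0071, -0.0006, 1.0], [-1.0, 0.0001, 0.0071], [-0.0001, -1.0, -0.0006]]
```

View pics/h.png

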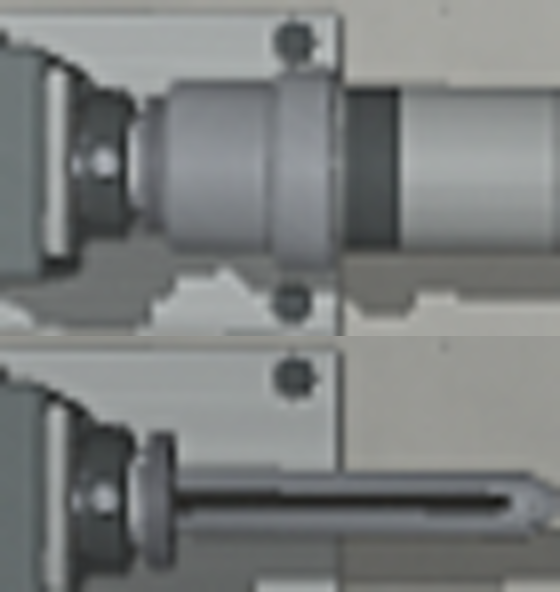

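Collar (85–130), light gap (130–145), pad and stack all in contact. The wide ring's back edge is at 165, against the free pad face at 177, so the pad is pressed in. Refine the amount with sub-pixel profiles.

```bash
python3 - <<'E'
from h import *
a=cv2.imread("pics/top0.png");b=cv2.imread("pics/n_top.png")
# rows of crop y~ 110-130,190-210 -> px row 240+y/8
for r in(252,253,254,255,256,257,258,262,263,264,265,266,267):
    print(r,a[r,268:282].mean(-1).round().astype(int),b[r,268:282].mean(-1).round().astype(int))
for x in(275.5,277.1,278): print(x,1e3*px("top",(x,256),.112))
E
```

```text
252 [ 54  51  44  71 160 122  79  71  81 151 157 154 154 153] [ 60  57  50  82 150 105  80  93 120 126 126 124 122 122]
253 [ 62  60  53  42 144 110  77  72  57 155 161 157 156 156] [ 69  68  60  48 138 101  77  91 131 134 131 130 129 130]
254 [ 66  65  54  52 107  91  83  83  37 157 163 159 159 159] [ 72  73  62  62  94  93  88 102 135 136 133 132 133 133]
255 [ 69  68  55  86 148 106  87  88  43 148 155 151 151 151] [ 75  75  62  98 123 103  92 111 138 138 137 137 137 136]
256 [ 68  67  51 130 112  93  92  92  51 119 125 122 122 122] [ 76  75  57 144 123 102  97 114 139 141 141 141 140 139]
257 [ 66  66  46 145 114  94  96  95  68 109 114 112 112 111] [ 74  75  51 158 130 105 101 116 141 145 145 145 144 143]
258 [ 99  73  42 157 123  99 101  93  65 113 120 118 119 118] [109  80  47 171 140 109 107 119 144 148 147 147 147 146]
262 [ 50  64  43 153 139 103  98  94  65  84  86 106 110 109] [ 59  70  49 168 134 107 104 118 142 146 146 144 144 144]
263 [ 67  69  47 136 125  94  94  90  67 104 110 108 108 107] [ 75  77  52 150 124 101 101 118 138 141 141 141 140 140]
264 [ 68  69  49 105 121  93  89  85  55  87  92  88  88  86] [ 75  76  55 118 120 100  94 115 133 136 137 136 136 135]
265 [ 66  66  50  82 109  89  85  83  51  94 101  91  89  89] [ 73  73  57  92 113  97  91 112 130 131 131 132 132 131]
266 [ 63  64  51  53  82  81  80  83  59  95 101  99  99 100] [ 71  72  59  60  77  86  86 107 125 125 125 127 127 127]
267 [ 60  61  50  52  88  76  71  76  56  96 101 100 100 100] [ 66  68  57  60  86  82  79  97 119 123 121 121 122 123]
275.5 [518.15858783 190.01439887 112.        ]
277.1 [518.16607013 186.98670563 112.        ]
278 [518.17026459 185.28360005 112.        ]
```

```bash
python3 - <<'E'
from h import *
e=cv2.imread("pics/e.png")[:,:420][1::3,1::3]; f=cv2.resize(cv2.imread("pics/f.png"),(140,90),interpolation=cv2.INTER_AREA); n=cv2.imread("pics/n_top.png")[220:310,230:370]
for nm,c in(("wideL",range(41,50)),("wide/narrow",range(55,64)),("narrowR",range(64,74))):
  print(nm,c[0]+230)
  for q in(e,f,n):
    print([q[r0:r1,c[0]:c[-1]+1].mean(axis=(0,2)).round().astype(int).tolist() for r0,r1 in((33,36),(36,39),(42,45),(45,47))])
E
```

```text
wideL 271
[[68, 111, 95, 85, 92, 125, 132, 131, 129], [153, 136, 106, 99, 104, 137, 142, 141, 141], [141, 131, 102, 97, 111, 135, 139, 138, 139], [74, 98, 90, 86, 96, 124, 126, 126, 127]]
[[70, 109, 96, 84, 96, 127, 132, 129, 128], [143, 130, 103, 98, 111, 135, 141, 140, 140], [133, 123, 99, 97, 110, 133, 138, 137, 137], [74, 91, 88, 86, 99, 122, 126, 125, 126]]
[[69, 118, 99, 86, 101, 135, 136, 134, 133], [157, 131, 105, 102, 116, 142, 145, 144, 144], [145, 126, 103, 100, 117, 138, 141, 141, 140], [76, 95, 91, 88, 110, 128, 128, 128, 129]]
wide/narrow 285
[[127, 126, 127, 125, 71, 165, 170, 167, 167], [138, 137, 140, 133, 87, 96, 130, 132, 131], [138, 138, 143, 132, 90, 77, 110, 115, 114], [127, 128, 130, 122, 78, 97, 102, 101, 101]]
[[126, 125, 125, 116, 119, 133, 135, 134, 133], [137, 137, 137, 126, 126, 141, 143, 142, 141], [137, 137, 138, 125, 125, 138, 142, 141, 142], [126, 127, 127, 115, 121, 131, 132, 133, 134]]
[[130, 130, 130, 119, 123, 139, 140, 138, 137], [141, 141, 143, 128, 132, 146, 147, 146, 145], [141, 141, 145, 120, 132, 145, 145, 145, 146], [129, 130, 132, 118, 128, 136, 136, 137, 137]]
narrowR 294
[[167, 169, 168, 92, 154, 162, 160, 160, 160, 161], [130, 130, 130, 112, 128, 129, 128, 128, 128, 128], [114, 114, 115, 114, 115, 116, 116, 117, 117, 117], [101, 102, 98, 87, 98, 101, 101, 102, 100, 101]]
[[134, 132, 90, 77, 152, 164, 160, 155, 155, 157], [144, 139, 99, 77, 121, 131, 128, 115, 111, 111], [145, 139, 103, 80, 81, 110, 116, 115, 115, 115], [136, 130, 95, 86, 98, 101, 100, 100, 100, 100]]
[[138, 136, 98, 126, 85, 72, 74, 75, 74, 71], [148, 143, 108, 117, 86, 78, 79, 79, 79, 78], [149, 144, 109, 119, 85, 76, 78, 79, 79, 79], [140, 136, 106, 110, 78, 71, 73, 74, 74, 73]]
```

```bash
python3 - <<'E'
from h import *
g=cv2.imread("pics/n_sc.png"); n=cv2.imread("pics/n_top.png")
cv2.imwrite("pics/k.png",np.hstack([cv2.resize(g[195:265,270:340],(400,400),interpolation=2),cv2.resize(n[235:290,280:340],(400,400),interpolation=2)]))
E
```

```text
(no output)
```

View pics/k.png

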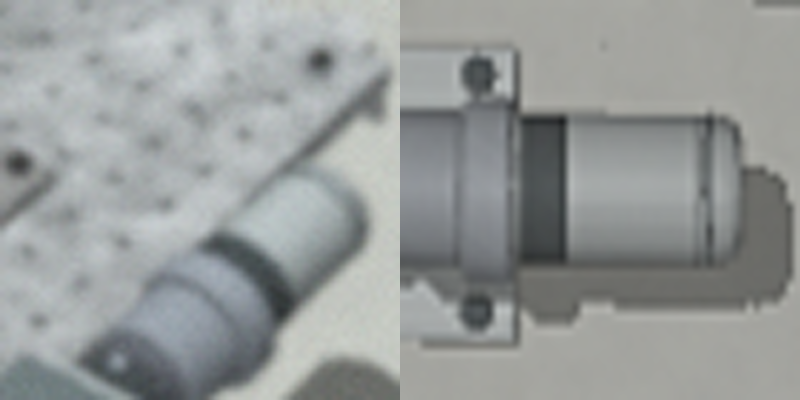

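The stack is face to face: narrow at (490,190), cap band from (522,190), no gap in the scene view. Robot is clear of everything, so I'm handing in.

```bash
python3 -c "
from plant import manip
print(manip.job_done(), manip.state()['time'])"
```

```text
the job is handed in; nothing more can be done
the job is handed in; nothing more can be done
```

The mandrel is loaded and handed in: wide ring, then narrow ring, then the cap mouth first, in about 29 s with the bystanders and look-alikes left alone. The one soft point is how far the pad was pressed, which I could only estimate.

- **Pad at the peak:** I stopped the cap push at 12 N. Read with the single-part drag of about 3 N and the pad spring of 3 N/mm, that is about 3 mm of the 4 mm travel. That is deeper than the 2 mm you asked for, but short of flat. If the drags of the three parts add up instead, the peak was only about 1.1 mm; I judged that less likely.
- **Pad after letting go:** comparing the top camera picture with the one taken at the start, the pad stays pressed in by roughly 1 to 1.4 mm. The collar-to-pad gap gave about 1 mm and the front edge 1.2 to 2.4 mm, so the two readings do not fully agree.
- **Gaps:** the last scene view shows rings and cap face to face. The top view has a thin bright line at the cap mouth, which I took for its rim; I saw no gap there.
- **Forces:** the largest wrist force I read, at the end of each call, was about 14 N. At hand-in the gripper was open and clear of everything.

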